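Load a module into a slide-out rack tray

TASK

Pull the rack's tray out by its red grip until the slides lock, then lay the blue module flat on the tray's green mat, gripping it lightly because its case is thin. Then press the blue release pad down to unlock the slides and ease the tray fully home without slamming it, leaving everything else on the bench where it is.

Things in the scene. Friction and masses are not known exactly. Their poses are not given: they have to be found in the camera images.
- rack: Low dark grey rack shell, fixed to the bench, 290 mm wide (y), 240 mm deep (x), 105 mm high. Origin: bottom centre of its open front, on the bench. Its x axis points into the rack (the tray comes out along -x), z up.
- tray (a joint): Travel of the tray on its telescopic slides, m: 0 = fully home, grows as it comes out. It catches and locks by itself at 0.160 (a spring tooth clicks up; the end stop is at 0.165). Running friction about 2 N, about 3 N more from 0.13 to 0.16. Locked, it cannot be pushed in by force. It may start up to 0.04 out and stays where it is left.
- handle (a point): Red pull grip standing out from the middle of the tray's aluminium front panel: an upright bar 14 mm wide (y), 60 mm long (x, from the panel outwards), its top 16 mm above this point. Pinch it across y from above. The point is 34 mm in front of the panel and 76 mm above the bench, and moves with the tray; x, y, z axes as the rack's. The panel is 266 mm wide and its top is 85 mm above the bench.
- release_pad (a point): Centre of the top of the blue release pad, 44 mm wide (y), 36 mm long (x), in front of the panel near its right end (92 mm to -y of the handle point, 15 mm nearer the panel), 55 mm above the bench when up. It travels with the tray. The panel rises 30 mm above it, 19 mm behind (+x of) this point: a fingertip that presses the pad down can push the tray in by that panel.
- release (a joint): How far the release pad is pressed down, m: 0 = up, 0.009 = fully down. A spring lifts it: 3 N to start, 6.5 N fully down. With the tray locked out, press it down at least 0.007 to free the slides, and keep it down while the tray moves its first 15 mm inward; then it may be let go. It dips by itself as the tray comes out, just before the lock clicks.
- mat (a point): Centre of the green mat on the tray's floor, 150 x 150 mm, 20 mm above the bench; axes as the rack's; travels with the tray, 80 mm behind the panel's inner face. With the tray locked out the whole mat is clear of the rack. To the right (-y), 94 mm off, the latch's steel rod runs along the tray's edge, its top 34 mm above the floor. The rack's opening clears things up to 75 mm high.
- power_supply (a point): Centre of the top of the dark power supply, 150 x 58 x 34 mm, fixed on the tray to the left (+y) of the mat; its nearer side is 84 mm from the mat's centre.
- module_center (a point): Centre of the blue module, a box 120 mm long (x), 50 mm wide (y), 44 mm high, about 0.25 kg, lying on the bench to the right or left. Grasp it across its width. Its case is thin: a grip of 30 N or less is safe (both fingers' forces added must stay below 80 N).
- module: The same blue module; origin at the centre of its underside.
- grey_case: Bystander: grey case 130 x 70 x 40 mm with orange clips, loose on the bench; origin at the centre of its underside.
- meter: Bystander: yellow meter 80 x 150 x 32 mm lying loose on top of the rack; origin at the centre of its underside.
- screwdriver: Bystander: screwdriver lying loose on the bench.
- tape_roll: Bystander: orange tape roll, 90 mm across, 20 mm high, loose on the bench.
Mind the look-alikes: they are no part of the job. What is meant by the module is not turquoise or yellow, and is the smaller of those in its own colour.

How it is judged (in metres and radians):
On the way, in this order (a step that is already met when the one before it is completed fails the run):
1. the tray is pulled out and locked (out at least 157 mm, release pad up again) (value of joint tray above 0.157 m and value of joint release below 0.0025 m), for 0.2 s.
2. with the tray still locked out, the module lies flat on the green mat, let go (value of joint tray above 0.155 m and value of joint release below 0.0025 m and x of module_center in the frame of mat between -0.06 and 0.06 m and y of module_center in the frame of mat between -0.07 and 0.07 m and z of module_center in the frame of mat between 0.018 and 0.027 m and angle between module_center's own z axis and vertical below 0.1 rad and contact force between the fingers and module below 0.1 N and linear speed of module below 0.02 m/s), for 0.2 s.
3. the release pad is pressed down with the tray still out (value of joint tray above 0.14 m and value of joint release above 0.006 m), for 0.02 s.
At the end, for the whole second after the job is handed in: The tray is home (within 4 mm), the release pad is up, and the module lies at rest, flat on the green mat (its centre within 60 mm of the mat's centre along x and 70 mm along y, tilt under 0.1 rad), let go (value of joint tray below 0.004 m and value of joint release below 0.0025 m and x of module_center in the frame of mat between -0.06 and 0.06 m and y of module_center in the frame of mat between -0.07 and 0.07 m and z of module_center in the frame of mat between 0.018 and 0.027 m and angle between module_center's own z axis and vertical below 0.1 rad and contact force between the fingers and module below 0.1 N and linear speed of module below 0.02 m/s); the robot touches nothing.
It fails at once if the tray is slammed: it closes faster than 0.25 m/s in its last 20 mm (value of joint tray below 0.02 m and velocity of joint tray below -0.25 m/s).
It fails at once if the module is squeezed or struck with 80 N or more by the fingers (contact force between the fingers and module above 80 N).
It fails at once if a bystander (the grey case, the yellow meter, the screwdriver, the tape roll) is moved by more than 30 mm (distance of any of grey_case, meter, screwdriver, tape_roll from where it was at the start of the episode above 0.03 m).
It also fails if it takes over 70 s, if anything falls off the work surface, if the arm or the gripper's body presses on something with over 40 N, if the wrist force passes 120 N, or if a joint passes its speed limit or range.

ROBOT

A 7-joint arm with a two-finger parallel gripper is mounted at the origin on the work surface. World frame = base frame: x ahead of the robot, y to its left, z up, the work surface at z = 0. Lengths are in m, angles in degrees, forces in N, time in s.
With the tool pointing down it reaches from about 0.425 to 0.875 m from the base axis. Payload 4.7 kg.
Tool frame: the origin (TCP) lies at the very end of the fingers, on their centre line; the grasp point (between the pads) lies 19 mm behind it; z points along the fingers, y is the line along which they close (so a half turn about z gives the same grasp; the last joint's range is limited). The gripper opens to 87 mm and grips with 3 to 60 N. Pads are 19 mm wide; open, the fingers measure 117 mm over their backs; the gripper's body (75 mm by 190 mm) begins 51 mm behind the grasp point.
Start: joints at [-71.27, 18.392, -4.016, 83.108, 1.295, 78.541, -3.26], TCP at [0.2, 0.618, 0.191] pointing down, gripper open.
Joint ranges: [-163.93, 163.93], [-17.29, 119.83], [-79.2, 71.16], [3.27, 140.29], [-89.18, 269.18], [5.43, 117.66], [-154.24, 154.24]. Speed limits (degrees/s): [147.25, 147.25, 180, 180, 180, 180, 180].

INTERFACE

Orientations are given as [roll, pitch, yaw] about the fixed x, y, z axes, in that order (R = Rz(yaw) Ry(pitch) Rx(roll)).
In Python, from cell import telemetry, cams, env gives the robot as it stands.
- The arm moves only by the tool arm_command, never from a script. Its argument "series" is text: rows parted by semicolons, each of 5 numbers parted by spaces: the shift along the tool's x, y, z in mm, then the turn about the tool's z in rad, then the closure in counts, from 0 (fully open) to 255 (shut). A call has 1 to 20 rows; each row shifts and turns the commanded pose from where the row before left it, along the tool's axes as they then stand; what a row does not reach is not made up. A row lasts 1/12 s, in which the tool goes at most 41.7 mm and 7.16 degrees, less where a joint would pass 70% of its speed; a pose out of reach is approached as far as the arm can. A call is refused whole if a number of a shift passes 41.7 or a number of a turn 0.125, either way. A call with a gripper value outside its range is refused whole. The fingers move at their own pace and stop on an object; "squeeze" is the grip in N (left out, the last holds). Time passes only in rows, so rows that do not move let the fingers close. It gives the time, the measured TCP pose, the force, the opening and the grip force at its end, in the units of the state.
- telemetry.get_obs(): the state, without advancing time (a new reading comes with each control period).
- cams.read_camera(name): name is "side" or "top" or "wrist"; returns the picture (400x640x3 uint8, blue, green, red); there is no depth.
- cams.calibration(name): a dict with "K" (3x3 intrinsics, pixels), "origin" and "rotation" of the camera in the world; the wrist camera has in their place "hand_eye" (4x4, takes a point from camera to tool coordinates, whose origin is the TCP and whose axes are the flange's). Camera axes: x right, y down, z forward; pixel columns grow to the right and rows downward; lengths in m; the calibration is good to about 2 mm. The wrist camera is an equidistant fisheye: a pixel r from the principal point sees the ray r / f radians off the axis. A picture is of the moment at which its call begins: read the wrist's pose just before it. calibration takes no time and is no camera call.
- env.sign_off(): hands the job in; it is judged then, once.
The state is a dict: "time_s": time; "qpos": joint angles; "joint_velocities": joint speeds; "effort": joint torques, N m; "tool_pos": TCP position; "tool_rot": TCP orientation; "force": force on the tool from outside, world axes, zero at the start; "wrist_torque": the same for the moment, N m; "grip_width": finger opening in m; "grasp_force": force on a finger pad.
Only numpy, scipy, OpenCV 4.12 (cv2) and the standard library are available. Lean on these libraries where they do the work, as an engineer would, in place of code of your own. Each camera call takes 0.05 s, during which the arm holds its last target. There are 200 camera calls.

## Working session

There is one attempt and no reset: what is moved stays moved. The work goes in short steps, Python scripts to look and compute and a tool call to move; the robot and the scene stay as the last step left them, time stands still between calls to the robot, and variables do not carry over. Pictures are saved under pics/ and viewed, at most 10 in all, crops included, and the job is handed in when it is done.

Besides the shell and the picture viewer there is one more tool, called after "Request:" as a command line: name --argument value ..., lists and objects as JSON in quotes. arm_command: Moves the arm, as the interface text tells. Its arguments: {"type":"object","properties":{"series":{"type":"string"},"squeeze":{"type":"number"}},"required":["series"]}

```bash
mkdir -p pics; ls
python3 - <<'E'
from cell import telemetry,cams,env
import cv2,numpy as np
o=telemetry.get_obs();print(o)
ims=[]
for n in("side","top"):
    c=cams.calibration(n);print(n,c)
    im=cams.read_camera(n);cv2.imwrite(f"pics/{n}0.png",im);ims.append(im)
print(cams.calibration("wrist"))
E
```

```text
pics
{'time_s': 0.0, 'qpos': array([-71.26985642,  18.43845897,  -4.01552534,  83.17573691,
         1.29506185,  78.54223223,  -3.2610382 ]), 'joint_velocities': array([-0.03044314,  0.07815212, -0.00957621, -0.03676552,  0.10146454,
        0.04196381, -0.0544763 ]), 'effort': array([-1.10309054e-03, -4.91293752e+01, -4.04074648e-01, -3.12528706e+01,
       -6.37110136e-02,  4.33849054e-02,  1.86308657e-04]), 'tool_pos': array([0.19988056, 0.61783969, 0.18946109]), 'tool_rot': array([-1.79888823e+02,  5.96209538e-03,  1.62078599e+02]), 'force': array([ 0.22494122, -1.12888398,  0.26998625]), 'wrist_torque': array([-0.02292616, -0.00865834, -0.03412182]), 'grasp_force': 0.0, 'grip_width': 0.0870123436408584}
side {'K': array([[371.45763242,   0.        , 319.96678873],
       [  0.        , 371.45763242, 204.17083406],
       [  0.        ,   0.        ,   1.        ]]), 'origin': array([0.47265802, 0.72766057, 0.91414888]), 'rotation': array([-140.42400706,   -0.5077085 , -174.67325093])}
top {'K': array([[516.61940321,   0.        , 322.41043569],
       [  0.        , 516.61940321, 186.24069997],
       [  0.        ,   0.        ,   1.        ]]), 'origin': array([0.35522482, 0.05377318, 1.55272389]), 'rotation': array([-1.73497380e+02,  9.99426407e-02, -9.12577927e+01])}
{'K': array([[309.70691629,   0.        , 319.99183025],
       [  0.        , 309.70691629, 199.25595577],
       [  0.        ,   0.        ,   1.        ]]), 'hand_eye': array([[ 8.86498290e-04, -9.55321446e-01, -2.95567502e-01,
         8.24054742e-02],
       [ 9.99999591e-01,  9.00064953e-04,  9.01539380e-05,
         6.18922360e-04],
       [ 1.79903960e-04, -2.95567461e-01,  9.55321853e-01,
        -1.93625175e-01],
       [ 0.00000000e+00,  0.00000000e+00,  0.00000000e+00,
         1.00000000e+00]])}
```

View pics/top0.png

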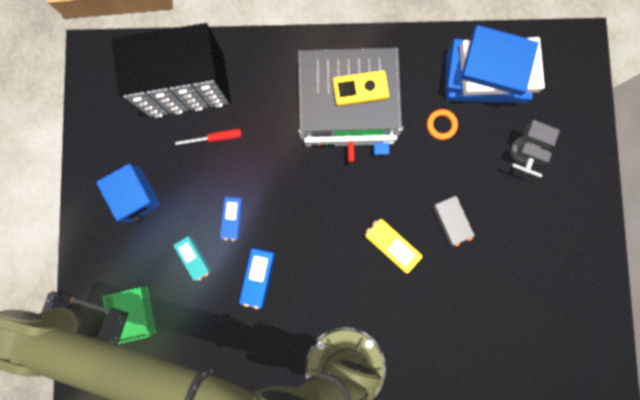

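View pics/side0.png

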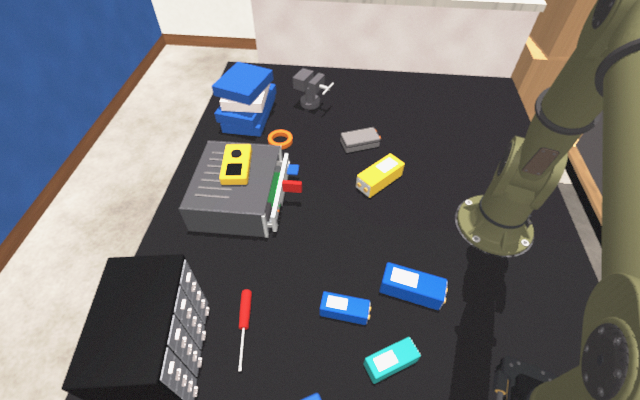

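The views show these candidates in top0: small blue (231,218), large blue (257,279), turquoise (191,258) and yellow (394,246). The module is the smaller blue one, at (231,218). The red handle is at (351,152) and the pad at (382,149). Next I'll measure them and confirm in a crop.

```bash
cat > h.py <<'E'
import numpy as np,cv2
from scipy.spatial.transform import Rotation as Ro
from cell import telemetry,cams,env
def pose():
    o=telemetry.get_obs();return np.array(o["tool_pos"]),Ro.from_euler("xyz",o["tool_rot"],degrees=True).as_matrix()
def rays(n,px,tp=None):
    c=cams.calibration(n);K=c["K"];px=np.atleast_2d(px).astype(float)
    u=(px-K[:2,2])/K[0,0]
    if n!="wrist":
        R=Ro.from_euler("xyz",c["rotation"],degrees=True).as_matrix();d=np.c_[u,np.ones(len(u))];return c["origin"],d@R.T
    r=np.linalg.norm(u,axis=1)[:,None];d=np.c_[u/np.maximum(r,1e-9)*np.sin(r),np.cos(r)]
    p,R=tp;H=c["hand_eye"];return R@H[:3,3]+p,d@(R@H[:3,:3]).T
def plane(n,px,z,tp=None):
    o,d=rays(n,px,tp);return o+d*((z-o[2])/d[:,2])[:,None]
def mask(im,col):
    h=cv2.cvtColor(im,cv2.COLOR_BGR2HSV)
    rg=dict(blue=[((105,120,60),(125,255,255))],red=[((0,150,60),(6,255,255)),((174,150,60),(180,255,255))],green=[((45,100,40),(80,255,255))])[col]
    return sum(cv2.inRange(h,a,b) for a,b in rg)
def blobs(im,col,amin=30):
    cs,_=cv2.findContours(mask(im,col),cv2.RETR_EXTERNAL,cv2.CHAIN_APPROX_NONE)
    return [c[:,0] for c in cs if cv2.contourArea(c)>amin]
E
python3 - <<'E'
from h import *
for n in("top","side"):
    im=cv2.imread(f"pics/{n}0.png")
    for col in("blue","red"):
        for c in blobs(im,col):
            z={"blue":.044,"red":.092}[col]
            P=plane(n,c,z)[:,:2].astype(np.float32)
            print(n,col,c.mean(0).round(),[np.round(x,3) for x in cv2.minAreaRect(P)])
# rack front edge top corners approx (z=.105)
print(plane("top",[[299,131],[401,129],[299,50],[399,48]],.105).round(3))
im=cv2.imread("pics/top0.png");cv2.imwrite("pics/crop.png",cv2.resize(im[110:320,160:420],None,fx=3,fy=2.8,interpolation=cv2.INTER_CUBIC))
E
```

```text
top blue [257. 277.] [array([0.268, 0.248]), array([0.077, 0.166]), np.float64(76.382)]
top blue [231. 217.] [array([0.443, 0.322]), array([0.057, 0.122]), np.float64(83.848)]
top blue [128. 194.] [array([0.52 , 0.626]), array([0.16 , 0.141]), np.float64(28.441)]
top blue [381. 149.] [array([ 0.636, -0.123]), array([0.047, 0.039]), np.float64(88.107)]
top blue [486.  66.] [array([ 0.889, -0.464]), array([0.277, 0.245]), np.float64(85.48)]
top red [350. 152.] [array([ 0.619, -0.03 ]), array([0.02 , 0.058]), np.float64(88.433)]
top red [224. 135.] [array([0.677, 0.332]), array([0.029, 0.098]), np.float64(7.872)]
side blue [311. 397.] [array([0.503, 0.54 ]), array([0.045, 0.014]), np.float64(5.434)]
side blue [344. 307.] [array([0.443, 0.334]), array([0.069, 0.12 ]), np.float64(83.266)]
side blue [413. 286.] [array([0.267, 0.256]), array([0.098, 0.162]), np.float64(76.619)]
side blue [293. 169.] [array([ 0.635, -0.129]), array([0.052, 0.037]), np.float64(89.337)]
side blue [247. 101.] [array([ 0.897, -0.525]), array([0.481, 0.27 ]), np.float64(88.621)]
side blue [52. 93.] [array([ 1.605, -0.711]), array([0.722, 1.803]), np.float64(33.944)]
side red [245. 310.] [array([0.674, 0.381]), array([0.025, 0.099]), np.float64(7.999)]
side red [292. 186.] [array([ 0.619, -0.012]), array([0.056, 0.049]), np.float64(5.805)]
[[ 0.68   0.116  0.105]
 [ 0.68  -0.175  0.105]
 [ 0.92   0.112  0.105]
 [ 0.92  -0.179  0.105]]
```

View pics/crop.png

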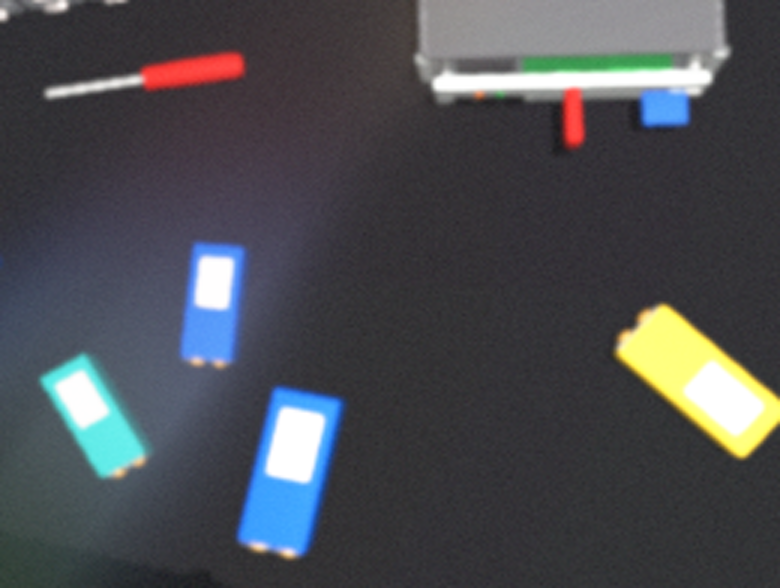

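The crop shows the small blue module at top0 (231,217), clearly smaller than the other blue one at (257,279), with turquoise and yellow set apart. The red grip is at (350,152). The module is at about (0.443, 0.322), yaw about -6°. The grip is at about (0.619, -0.030), with rack yaw about -1.2°. I'll move above the grip.

Request:
arm_command --series "0 0 0 -0.098 0;0 0 0 -0.098 0;0 0 0 -0.098 0;-21.8 -33.6 0 0 0;-21.8 -33.6 0 0 0;-21.8 -33.6 0 0 0;-21.8 -33.6 0 0 0;-21.8 -33.6 0 0 0;-21.8 -33.6 0 0 0;-21.8 -33.6 0 0 0;-21.8 -33.6 0 0 0;-21.8 -33.6 0 0 0;-21.8 -33.6 0 0 0;-21.8 -33.6 0 0 0;-21.8 -33.6 0 0 0;-21.8 -33.6 0 0 0;-21.8 -33.6 0 0 0;-21.8 -33.6 0 0 0;-21.8 -33.6 0 0 0"

```text
time_s: 1.68
tool_pos: [0.5391, 0.0726, 0.1904]
tool_rot: [180.0, -0.0, 178.9]
force: [1.3, 0.5, -0.1]
grip_width: 0.0867
grasp_force: 0.0
```

Request:
arm_command --series "-21 -33.6 0 0 0;-21 -33.6 0 0 0;-21 -33.6 0 0 0;0 0 0 0 0;0 0 0 0 0;0 0 0 0 0"

```text
time_s: 2.18
tool_pos: [0.5993, -0.027, 0.1899]
tool_rot: [180.0, -0.1, 178.9]
force: [0.1, 0.0, -0.3]
grip_width: 0.0871
grasp_force: 0.0
```

Run:
```python
from h import *
o=telemetry.get_obs();print(o["time_s"],o["tool_pos"],o["tool_rot"],o["qpos"])
tp=pose();im=cams.read_camera("wrist");cv2.imwrite("pics/w1.png",im)
for c in blobs(im,"red",60)+blobs(im,"blue",60):
    P=plane("wrist",c,.092,tp)[:,:2].astype(np.float32)
    print(c.mean(0).round(),[np.round(x,3) for x in cv2.minAreaRect(P)])
```

```text
2.1833 [ 0.59931428 -0.02697533  0.18989235] [ 1.79965817e+02 -8.11754489e-02  1.78916637e+02] [-23.8500765   13.0265306   28.17935432  91.59366288  -6.30187092
  77.03907142  94.05634373]
[551. 231.] [array([0.657, 0.272]), array([0.027, 0.096]), np.float64(7.189)]
[317. 209.] [array([ 0.618, -0.029]), array([0.014, 0.064]), np.float64(89.188)]
[ 33. 391.] [array([ 1.198, -0.986]), array([0.11 , 0.747]), np.float64(25.167)]
[ 46. 350.] [array([ 0.938, -0.585]), array([0.245, 0.11 ]), np.float64(24.33)]
[239. 205.] [array([ 0.616, -0.11 ]), array([0.041, 0.022]), np.float64(89.626)]
[636. 143.] [array([0.533, 0.437]), array([0.109, 0.037]), np.float64(13.551)]
[566.  73.] [array([0.454, 0.26 ]), array([0.075, 0.109]), np.float64(83.922)]
[521.   1.] [array([0.386, 0.199]), array([0.006, 0.037]), np.float64(14.043)]
```

View pics/w1.png

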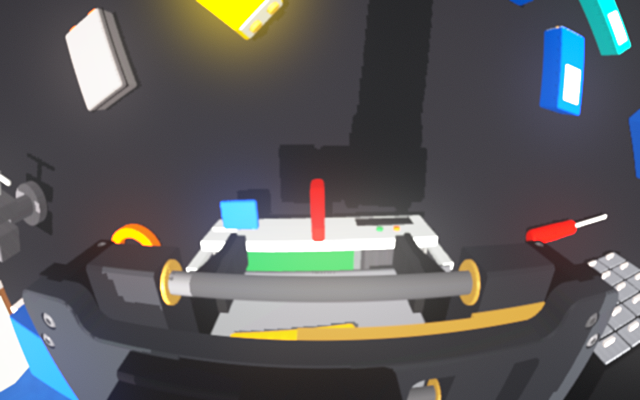

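The wrist view shows the red grip at (317,209), centred at (0.618, -0.029), with the pad at (239,213). I'll descend and grip.

Request:
arm_command --series "-6 -1 21 0 0;-6 -1 21 0 0;0 0 21 0 0;0 0 21 0 0;0 0 21 0 0;0 0 21 0 0;0 0 0 0 0;0 0 0 0 0;0 0 0 0 255;0 0 0 0 255;0 0 0 0 255;0 0 0 0 255;0 0 0 0 255;0 0 0 0 255;0 0 0 0 255;0 0 0 0 255" --squeeze 35

```text
time_s: 3.57
tool_pos: [0.6117, -0.0298, 0.0646]
tool_rot: [180.0, 0.0, 178.9]
force: [0.4, -0.0, 0.1]
grip_width: 0.0416
grasp_force: 0.0
```

Request:
arm_command --series "0 0 0 0 255;0 0 0 0 255;0 0 0 0 255;0 0 0 0 255;0 0 0 0 255;0 0 0 0 255;2 0 0 0 255;5 0 0 0 255;8 0 0 0 255;8 0 0 0 255;8 0 0 0 255;8 0 0 0 255;8 0 0 0 255;8 0 0 0 255;8 0 0 0 255;8 0 0 0 255;8 0 0 0 255;5 0 0 0 255;0 0 0 0 255"

```text
time_s: 5.15
tool_pos: [0.5266, -0.0282, 0.0645]
tool_rot: [180.0, -0.0, 178.9]
force: [-0.1, 0.2, -0.4]
grip_width: 0.0002
grasp_force: 0.0
```

The fingers shut on nothing, so I'll look at where the grip is now.

Run:
```python
from h import *
im=cams.read_camera("side");cv2.imwrite("pics/s2.png",cv2.resize(im[100:260,170:410],None,fx=3.3,fy=3.3))
t=cams.read_camera("top")
for n,i in(("top",t),("side",im)):
  for c in blobs(i,"red",15):
    P=plane(n,c,.092)[:,:2].astype(np.float32);print(n,c.mean(0).round(),[np.round(x,3) for x in cv2.minAreaRect(P)])
```

```text
top [224. 135.] [array([0.676, 0.332]), array([0.029, 0.098]), np.float64(8.372)]
side [245. 310.] [array([0.674, 0.381]), array([0.025, 0.098]), np.float64(7.659)]
side [292. 186.] [array([ 0.619, -0.012]), array([0.056, 0.049]), np.float64(5.805)]
```

View pics/s2.png

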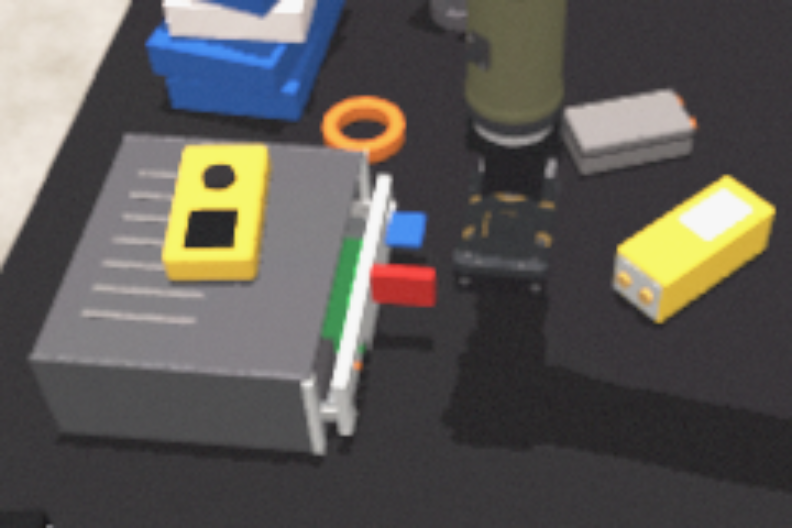

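The side view shows the grip at crop (403,285), unmoved, with the gripper shut in front of it. I'll open, go back, close and check the width before pulling.

Request:
arm_command --series "0 0 0 0 0;0 0 0 0 0;0 0 0 0 0;0 0 0 0 0;0 0 0 0 0;0 0 0 0 0;0 0 0 0 0;0 0 0 0 0;0 0 0 0 0;0 0 0 0 0;0 0 0 0 0;0 0 0 0 0;-17 0 0 0 0;-17 0 0 0 0;-17 0 0 0 0;-17 0 0 0 0;-17 0 0 0 0;0 0 0 0 0;0 0 0 0 0"

```text
time_s: 6.83
tool_pos: [0.6127, -0.0299, 0.0641]
tool_rot: [-180.0, -0.0, 178.9]
force: [-0.0, -0.7, -0.5]
grip_width: 0.0872
grasp_force: 0.0
```

Request:
arm_command --series "0 0 0 0 255;0 0 0 0 255;0 0 0 0 255;0 0 0 0 255;0 0 0 0 255;0 0 0 0 255;0 0 0 0 255;0 0 0 0 255;0 0 0 0 255;0 0 0 0 255;0 0 0 0 255;0 0 0 0 255;0 0 0 0 255;0 0 0 0 255;0 0 0 0 255;0 0 0 0 255"

```text
time_s: 8.17
tool_pos: [0.6128, -0.0298, 0.0646]
tool_rot: [180.0, 0.0, 178.9]
force: [-0.6, -0.4, -0.3]
grip_width: 0.0007
grasp_force: 0.0
```

Run:
```python
from h import *
p,R=pose();ims=[]
for n in("side","top"):
    c=cams.calibration(n);Rc=Ro.from_euler("xyz",c["rotation"],degrees=True).as_matrix()
    im=cams.read_camera(n)
    for q,col in((p,(255,255,0)),(np.array([.618,-.029,.092]),(0,255,0))):
        v=c["K"]@(Rc.T@(q-c["origin"]));v=v[:2]/v[2];print(n,v.round())
        cv2.circle(im,tuple(int(a) for a in v),2,col,-1)
    x,y=(220,90) if n=="side" else (270,60)
    ims.append(cv2.resize(im[y:y+140,x:x+130],None,fx=3,fy=4))
w=cams.read_camera("wrist")
cv2.imwrite("pics/c3.png",np.hstack(ims))
cv2.imwrite("pics/w3.png",w)
for c in blobs(w,"red",30): print(c.mean(0).round(),c.min(0),c.max(0))
```

```text
side [295. 188.]
side [293. 182.]
top [350. 156.]
top [350. 152.]
[607. 256.] [579 241] [632 272]
[319. 219.] [307 201] [331 236]
```

View pics/c3.png

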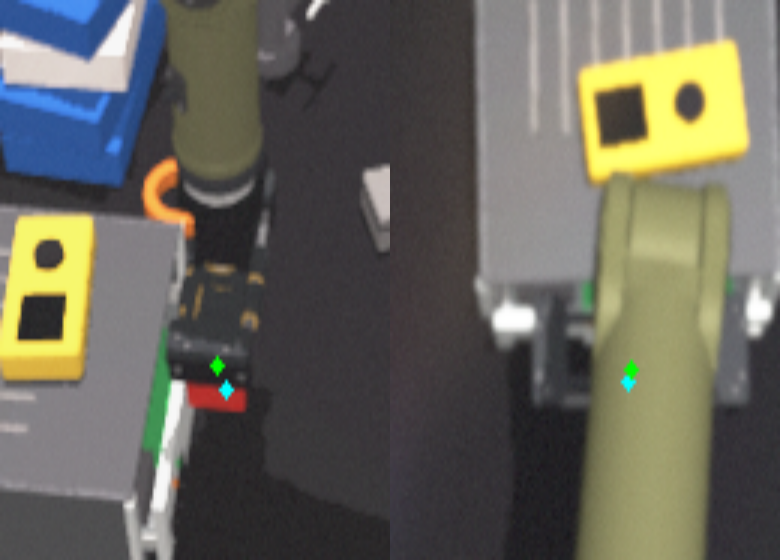

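View pics/w3.png

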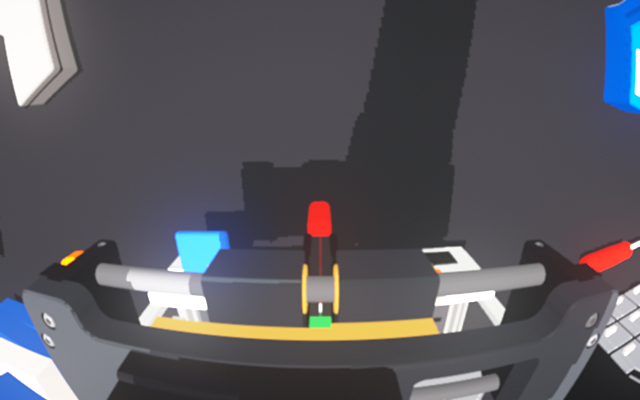

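The wrist view shows the shut fingers over the grip at (319,219–240), with only a thin red line between them. I'll check this numerically.

Run:
```python
from h import *
w=cv2.imread("pics/w3.png")
hsv=cv2.cvtColor(w,cv2.COLOR_BGR2HSV);m=mask(w,"red")
for r in range(194,330,5):
    print(r,"".join("R" if m[r,c] else ("g" if 45<hsv[r,c,0]<80 and hsv[r,c,1]>100 else "0123456789"[hsv[r,c,2]//26]) for c in range(285,352)))
H=cams.calibration("wrist")["hand_eye"];K=cams.calibration("wrist")["K"]
for q in([0,0,0],[0,0,-.027],[0,0,-.019],[0,0,-.07],[.0095,0,0],[.025,0,-.027],[.025,0,.005],[-.035,0,-.027]):
    v=np.linalg.inv(H)@np.array(q+[1]);th=np.arctan2(np.hypot(v[0],v[1]),v[2]);print(q,(K[:2,2]+v[:2]/np.hypot(v[0],v[1])*th*K[0,0]).round())
o=telemetry.get_obs();print(o["grip_width"],o["grasp_force"],o["force"],o["tool_pos"])
```

```text
194 2222222222222222222222222222222222222222222222222222222222222222222
199 2222222222222222222222222222222222222222222222222222222222222222222
204 2222222222222222222222224RRRRRRRRRRRRRRRRRRR42222222222222222222222
209 22222222222222222222222RRRRRRRRRRRRRRRRRRRRRR4222222222222222222222
214 22222222222222222222224RRRRRRRRRRRRRRRRRRRRRRR322222222222222222222
219 2222222222222222222222RRRRRRRRRRRRRRRRRRRRRRRR422222222222222222222
224 2222222222222222222224RRRRRRRRRRRRRRRRRRRRRRRRR32222222222222222222
229 2222222222222222222223RRRRRRRRRRRRRRRRRRRRRRRRR32222222222222222222
234 222222222222222222222234RRRRRRRRRRRRRRRRRRRRRR322222222222222222222
239 3333333333333333332222222222222223454322222222222222222222222222222
244 3333333333333333332222222222222223454322222222222222222222222222222
249 2222222222222222222222222222222223454322222222222222222222222222222
254 3333333332333233333222222222222223454322222222222222333333333333323
259 3333333333333333333222222222222223454322222222222222333333333333323
264 3333333333333333335765322222222223454322222222223566533333333333333
269 3333333333333332
[... 539 characters left out ...]
9985333333333333
309 3333333333333333479999632333333336999633333333236999974333333333333
314 33333333333333333345432223333333335g5333333333222345433333333333333
319 333333333333333333332223gggggggggggggggggggggggg2222333333333333333
324 33333333333333333332222ggggggggggggggggggggggg899999999999999999999
329 9999999999999999999999999999999999999999999999999999999999999999999
[0, 0, 0] [319. 231.]
[0, 0, -0.027] [318. 248.]
[0, 0, -0.019] [319. 243.]
[0, 0, -0.07] [318. 288.]
[0.0095, 0, 0] [319. 218.]
[0.025, 0, -0.027] [318. 209.]
[0.025, 0, 0.005] [319. 193.]
[-0.035, 0, -0.027] [319. 296.]
0.0003277536872720694 0.0 [-0.26177106  0.43297932  0.11838061] [ 0.61276221 -0.0297703   0.06456185]
```

Run:
```python
from h import *
w=cv2.imread("pics/w3.png").astype(int).sum(2)
for r in range(196,262,4): print(r,list(w[r,293:347:3]))
print("w1")
w=cv2.imread("pics/w1.png").astype(int).sum(2)
for r in range(200,300,6): print(r,list(w[r,205:275:4]))
```

```text
196 [np.int64(169), np.int64(167), np.int64(169), np.int64(170), np.int64(165), np.int64(166), np.int64(166), np.int64(166), np.int64(165), np.int64(163), np.int64(166), np.int64(165), np.int64(166), np.int64(168), np.int64(163), np.int64(168), np.int64(165), np.int64(164)]
200 [np.int64(169), np.int64(169), np.int64(169), np.int64(170), np.int64(166), np.int64(164), np.int64(167), np.int64(183), np.int64(188), np.int64(200), np.int64(197), np.int64(166), np.int64(166), np.int64(175), np.int64(171), np.int64(164), np.int64(166), np.int64(166)]
204 [np.int64(169), np.int64(165), np.int64(171), np.int64(169), np.int64(166), np.int64(175), np.int64(327), np.int64(331), np.int64(332), np.int64(333), np.int64(330), np.int64(334), np.int64(214), np.int64(164), np.int64(165), np.int64(166), np.int64(171), np.int64(167)]
208 [np.int64(166), np.int64(172), np.int64(170), np.int64(166), np.int64(168), np.int64(230), np.int64(330), np.int64(333), np.int64(333), np.int64(332), np.int64(335), np.int64(329), np.int64(291), np.int64(163), np.int64(170), np.int64(167), np.int64(166), np.int64(166)]

[... 7552 characters left out ...]
 np.int64(449), np.int64(450), np.int64(449), np.int64(454), np.int64(453), np.int64(454), np.int64(455), np.int64(452), np.int64(456), np.int64(456)]
290 [np.int64(443), np.int64(443), np.int64(445), np.int64(451), np.int64(451), np.int64(455), np.int64(454), np.int64(456), np.int64(459), np.int64(457), np.int64(459), np.int64(460), np.int64(464), np.int64(463), np.int64(466), np.int64(470), np.int64(469), np.int64(474)]
296 [np.int64(387), np.int64(401), np.int64(414), np.int64(422), np.int64(427), np.int64(431), np.int64(439), np.int64(432), np.int64(439), np.int64(443), np.int64(447), np.int64(448), np.int64(452), np.int64(454), np.int64(453), np.int64(460), np.int64(457), np.int64(460)]
```

The fingertips end at wrist row 235 in both w1 and w3, which puts them about 30 mm above the reported TCP. So they closed just above the grip. I'll confirm by touching the top of the grip gently.

Request:
arm_command --series "0 0 1 0 255;0 0 1 0 255;0 0 1 0 255;0 0 1 0 255;0 0 0 0 255"

```text
time_s: 8.73
tool_pos: [0.6128, -0.0298, 0.0606]
tool_rot: [180.0, 0.0, 178.9]
force: [0.2, -0.2, 0.6]
grip_width: 0.0001
grasp_force: 0.0
```

Request:
arm_command --series "0 0 1 0 255;0 0 1 0 255;0 0 1 0 255;0 0 0 0 255"

```text
time_s: 9.07
tool_pos: [0.6151, -0.0298, 0.0604]
tool_rot: [180.0, 0.3, 178.9]
force: [-1.1, 1.0, 10.7]
grip_width: 0.0005
grasp_force: 5.5
```

Request:
arm_command --series "0 0 1 0 255;0 0 1 0 255;0 0 0 0 255"

```text
time_s: 9.32
tool_pos: [0.6169, -0.0298, 0.0604]
tool_rot: [179.9, 0.5, 178.9]
force: [-0.3, 1.3, 17.7]
grip_width: 0.0005
grasp_force: 8.8
```

The tip touched at a reported z of 0.0604 on the 0.092 top, so the true tip is 31.6 mm above the reported TCP. I'll rise, half open, go down to reported z of about 0.033 and close.

Request:
arm_command --series "0 0 -15 0 255;0 0 -10 0 120;0 0 0 0 120;0 0 0 0 120;0 0 0 0 120;0 0 0 0 120;0 0 0 0 120;0 0 0 0 120;0 0 0 0 120;0 0 12 0 120;0 0 12 0 120;0 0 12 0 120;0 0 12 0 120;0 0 0 0 120"

```text
time_s: 10.48
tool_pos: [0.6099, -0.0296, 0.0286]
tool_rot: [-180.0, -0.3, 178.9]
force: [-0.7, -0.3, -0.0]
grip_width: 0.0462
grasp_force: 0.0
```

Request:
arm_command --series "0 0 0 0 255;0 0 0 0 255;0 0 0 0 255;0 0 0 0 255;0 0 0 0 255;0 0 0 0 255;0 0 0 0 255;0 0 0 0 255;0 0 0 0 255;0 0 0 0 255"

```text
time_s: 11.32
tool_pos: [0.6131, -0.0302, 0.0331]
tool_rot: [-180.0, 0.0, 178.9]
force: [0.4, -2.2, 3.4]
grip_width: 0.0141
grasp_force: 35.0
```

The grip is held at 14.1 mm and 35 N. Now I'll pull.

Request:
arm_command --series "3 0 0 0 255;6 0 0 0 255;8 0 0 0 255;8 0 0 0 255;8 0 0 0 255;8 0 0 0 255;8 0 0 0 255;8 0 0 0 255;8 0 0 0 255;8 0 0 0 255;8 0 0 0 255;8 0 0 0 255;8 0 0 0 255;6 0 0 0 255;5 0 0 0 255;0 0 0 0 255"

```text
time_s: 12.65
tool_pos: [0.5029, -0.0307, 0.033]
tool_rot: [-179.9, -0.0, 178.8]
force: [-1.9, -8.5, 8.4]
grip_width: 0.0141
grasp_force: 35.0
```

Request:
arm_command --series "4 0 0 0 255;4 0 0 0 255;4 0 0 0 255;0 0 0 0 255"

```text
time_s: 12.98
tool_pos: [0.4925, -0.0308, 0.033]
tool_rot: [-179.8, 0.1, 178.9]
force: [2.7, -10.3, 3.2]
grip_width: 0.0138
grasp_force: 35.0
```

Request:
arm_command --series "3 -1.5 0 0 255;3 -1 0 0 255;3 0 0 0 255;0 0 0 0 255"

```text
time_s: 13.32
tool_pos: [0.4837, -0.0308, 0.033]
tool_rot: [-180.0, 0.1, 178.9]
force: [3.3, -5.9, 4.4]
grip_width: 0.0137
grasp_force: 35.0
```

Request:
arm_command --series "3 0 0 0 255;3 0 0 0 255;3 0 0 0 255;0 0 0 0 255"

```text
time_s: 13.65
tool_pos: [0.4745, -0.0308, 0.033]
tool_rot: [-179.9, 0.1, 178.9]
force: [2.4, -6.2, 3.2]
grip_width: 0.014
grasp_force: 35.0
```

Request:
arm_command --series "2 0 0 0 255;2 0 0 0 255;2 0 0 0 255;0 0 0 0 255"

```text
time_s: 13.98
tool_pos: [0.4688, -0.0308, 0.033]
tool_rot: [-179.9, 0.1, 178.9]
force: [3.1, -6.2, 4.0]
grip_width: 0.0138
grasp_force: 35.0
```

Request:
arm_command --series "2 0 0 0 255;2 0 0 0 255;2 0 0 0 255;0 0 0 0 255"

```text
time_s: 14.32
tool_pos: [0.4621, -0.0308, 0.033]
tool_rot: [-179.9, 0.0, 178.9]
force: [0.8, -6.4, 5.9]
grip_width: 0.0136
grasp_force: 35.0
```

Request:
arm_command --series "1.5 0 0 0 255;1.5 0 0 0 255;1.5 0 0 0 255;0 0 0 0 255"

```text
time_s: 14.65
tool_pos: [0.4595, -0.0309, 0.033]
tool_rot: [-179.9, 0.3, 178.9]
force: [6.5, -6.6, -0.9]
grip_width: 0.0139
grasp_force: 35.0
```

Run:
```python
from h import *
t=cams.read_camera("top")
for col in("blue","green","red"):
  for c in blobs(t,col,30):
    z={"blue":.055,"green":.02,"red":.092}[col]
    P=plane("top",c,z)[:,:2].astype(np.float32);print(col,c.mean(0).round(),P.min(0),P.max(0),[np.round(x,3) for x in cv2.minAreaRect(P)])
```

```text
blue [257. 277.] [0.18161117 0.19319704] [0.35437223 0.30007946] [array([0.268, 0.246]), array([0.076, 0.165]), np.float64(76.519)]
blue [231. 217.] [0.38105556 0.28744543] [0.50363725 0.3514275 ] [array([0.442, 0.32 ]), array([0.057, 0.121]), np.float64(84.228)]
blue [128. 195.] [0.43406406 0.52600473] [0.6072909  0.71404684] [array([0.52 , 0.621]), array([0.159, 0.14 ]), np.float64(28.322)]
blue [486.  66.] [ 0.7643982  -0.60282284] [ 1.0093596 -0.3159352] [array([ 0.885, -0.46 ]), array([0.275, 0.244]), np.float64(85.581)]
green [128. 315.] [0.08189395 0.5434655 ] [0.24816339 0.70259464] [array([0.165, 0.624]), array([0.152, 0.14 ]), np.float64(11.469)]
green [360. 162.] [ 0.52950436 -0.13486865] [0.67091846 0.01224057] [array([ 0.6  , -0.061]), array([0.142, 0.146]), np.float64(0.427)]
red [224. 135.] [0.65687716 0.28370395] [0.696186  0.3816547] [array([0.676, 0.332]), array([0.029, 0.098]), np.float64(8.392)]
```

Request:
arm_command --series "1.5 0 0 0 255;1.5 0 0 0 255;0 0 0 0 255"

```text
time_s: 14.95
tool_pos: [0.4597, -0.0309, 0.0331]
tool_rot: [-179.9, 0.7, 178.9]
force: [16.1, -7.7, -10.1]
grip_width: 0.0138
grasp_force: 35.0
```

That is the end stop. I'll relax and check the lock with a slight push in.

Request:
arm_command --series "-4 0 0 0 255;-3 0 0 0 255;-3 0 0 0 255;-3 0 0 0 255;-2 0 0 0 255;0 0 0 0 255;0 0 0 0 255"

```text
time_s: 15.53
tool_pos: [0.4644, -0.0308, 0.0329]
tool_rot: [-180.0, -0.6, 178.9]
force: [-13.7, -5.5, 23.8]
grip_width: 0.0139
grasp_force: 35.0
```

The tray is locked. I'll release the grip, rise, and go over the module.

Request:
arm_command --series "4 0 0 0 255;0 0 0 0 110;0 0 0 0 110;0 0 0 0 110;0 0 0 0 110;0 0 0 0 110;0 0 -20 0 110;0 0 -38 0 0;0 0 -38 0 0;0 0 -20 0 0;0 39 0 0 0;3.2 39 0 0 0;3.2 39 0 0 0;3.2 39 0 0 0;3.2 39 0 0 0;3.2 39 0 0 0;3.2 39 0 0 0;3.2 39 0 0 0;3.2 39 0 0 0;0 0 0 0.0855 0"

```text
time_s: 17.2
tool_pos: [0.4432, 0.3318, 0.1477]
tool_rot: [179.8, -0.2, 174.6]
force: [-0.6, 0.9, 0.4]
grip_width: 0.0872
grasp_force: 0.0
```

Request:
arm_command --series "0 0 0 0 0;0 0 0 0 0;0 0 0 0 0"

```text
time_s: 17.45
tool_pos: [0.4475, 0.3204, 0.1482]
tool_rot: [-179.9, -0.0, 174.0]
force: [0.2, -0.7, 0.5]
grip_width: 0.0872
grasp_force: 0.0
```

```bash
cat > meas.py <<'E'
from h import *
o=telemetry.get_obs();print(o["time_s"],o["tool_pos"],o["tool_rot"],o["qpos"][6])
tp=pose();w=cams.read_camera("wrist")
t=cams.read_camera("top");s=cams.read_camera("side")
zz={"blue":.044,"green":.02,"red":.092}
for n,i in(("wrist",w),("top",t),("side",s)):
  for col in("blue","green","red"):
    for c in blobs(i,col,60):
      P=plane(n,c,zz[col],tp)[:,:2].astype(np.float32);m=P.mean(0)
      if abs(m[0]-.55)<.2 and abs(m[1]-.15)<.3: print(n,col,c.mean(0).round(),P.min(0).round(3),P.max(0).round(3),[np.round(x,3) for x in cv2.minAreaRect(P)])
cv2.imwrite("pics/w%d.png"%(o["time_s"]*10),w);cv2.imwrite("pics/t%d.png"%(o["time_s"]*10),t)
E
python3 meas.py
```

```text
17.45 [0.44751905 0.32039457 0.14824554] [-1.79943058e+02 -1.80551771e-02  1.74014529e+02] 46.66659952563372
wrist blue [ 36. 250.] [ 0.475 -0.163] [ 0.514 -0.108] [array([ 0.495, -0.136]), array([0.055, 0.038]), np.float64(88.259)]
wrist blue [324. 180.] [0.38  0.295] [0.504 0.357] [array([0.442, 0.326]), array([0.052, 0.12 ]), np.float64(83.486)]
wrist red [ 58. 244.] [ 0.439 -0.036] [0.494 0.027] [array([ 0.467, -0.003]), array([0.054, 0.063]), np.float64(4.443)]
top blue [383. 198.] [ 0.471 -0.148] [ 0.507 -0.098] [array([ 0.489, -0.123]), array([0.05 , 0.035]), np.float64(88.732)]
top green [360. 161.] [ 0.533 -0.135] [0.676 0.012] [array([ 0.604, -0.061]), array([0.142, 0.146]), np.float64(0.296)]
top red [352. 202.] [ 0.446 -0.041] [ 0.503 -0.021] [array([ 0.475, -0.032]), array([0.02 , 0.057]), np.float64(88.408)]
top red [224. 135.] [0.657 0.284] [0.694 0.382] [array([0.676, 0.332]), array([0.029, 0.098]), np.float64(8.372)]
side blue [343. 309.] [0.38 0.3 ] [0.504 0.373] [array([0.443, 0.334]), array([0.068, 0.12 ]), np.float64(83.794)]
side green [302. 190.] [ 0.525 -0.135] [0.674 0.011] [array([ 0.6  , -0.062]), array([0.148, 0.145]), np.float64(0.323)]
side red [245. 310.] [0.656 0.332] [0.691 0.43 ] [array([0.674, 0.381]), array([0.025, 0.098]), np.float64(7.659)]
```

The module is at (0.442, 0.3255), yaw -6.3°. The mat centre is at (0.600, -0.062). I'll descend to a reported z of about -0.013 and grip lightly.

Request:
arm_command --series "6 4.5 20 0 0;0 0 35 0 0;0 0 35 0 0;0 0 30 0 0;0 0 20 0 0;0 0 12 0 0;0 0 9 0 0;0 0 0 0 0;0 0 0 0 0;0 0 0 0 255;0 0 0 0 255;0 0 0 0 255;0 0 0 0 255;0 0 0 0 255;0 0 0 0 255;0 0 0 0 255;0 0 0 0 255;0 0 0 0 255" --squeeze 20

```text
time_s: 19.1
tool_pos: [0.4417, 0.3263, -0.0123]
tool_rot: [-179.9, -0.0, 174.0]
force: [-1.7, -2.0, 4.0]
grip_width: 0.0498
grasp_force: 20.0
```

Request:
arm_command --series "0 0 0 0 255;0 0 0 0 255;0 0 0 0 255"

```text
time_s: 19.35
tool_pos: [0.4417, 0.3263, -0.0123]
tool_rot: [-179.9, -0.0, 174.0]
force: [-1.8, -4.0, 5.9]
grip_width: 0.05
grasp_force: 20.0
```

Request:
arm_command --series "0 0 -10 0 255;0 0 -25 0 255;0 0 -30 0 255;0 0 -30 0 255;0 0 -25 0 255;0 0 0 -0.045 255;0 0 0 -0.045 255"

```text
time_s: 19.93
tool_pos: [0.4426, 0.3289, 0.1099]
tool_rot: [179.8, 0.2, 179.3]
force: [-0.5, 0.3, -3.9]
grip_width: 0.0499
grasp_force: 20.0
```

Request:
arm_command --series "-6 -14.7 0 0 255;-12.6 -29.7 0 0 255;-12.6 -29.7 0 0 255;-12.6 -29.7 0 0 255;-12.6 -29.7 0 0 255;-12.6 -29.7 0 0 255;-12.6 -29.7 0 0 255;-12.6 -29.7 0 0 255;-12.6 -29.7 0 0 255;-12.6 -29.7 0 0 255;-12.6 -29.7 0 0 255;-12.6 -29.7 0 0 255;-12.6 -29.7 0 0 255;-6.6 -15 0 0 255;0 0 0 0 255;0 0 0 0 255;0 0 0 0 255"

```text
time_s: 21.35
tool_pos: [0.5998, -0.0596, 0.1071]
tool_rot: [179.9, -0.0, 179.3]
force: [0.3, 0.8, -3.4]
grip_width: 0.0496
grasp_force: 20.0
```

Request:
arm_command --series "0 -2 15 0 255;0 0 25 0 255;0 0 25 0 255;0 0 15 0 255;0 0 8 0 255;0 0 5 0 255;0 0 2 0 255;0 0 1 0 255;0 0 1 0 255;0 0 0 0 255;0 0 0 0 255"

```text
time_s: 22.27
tool_pos: [0.6006, -0.0634, 0.0114]
tool_rot: [180.0, 0.1, 179.2]
force: [0.2, -0.5, -3.3]
grip_width: 0.0498
grasp_force: 20.0
```

Request:
arm_command --series "0 0 1 0 255;0 0 1 0 255;0 0 1 0 255;0 0 0 0 255;0 0 0 0 255"

```text
time_s: 22.68
tool_pos: [0.6002, -0.0634, 0.0078]
tool_rot: [180.0, 0.0, 179.2]
force: [-0.2, 1.4, -1.2]
grip_width: 0.0497
grasp_force: 20.0
```

Request:
arm_command --series "0 0 0.7 0 255;0 0 0 0 255;0 0 0 0 60;0 0 0 0 60;0 0 0 0 60;0 0 0 0 60;0 0 0 0 60;0 0 0 0 60;0 0 0 0 60;0 0 -10 0 60;0 0 -20 0 60;0 0 -30 0 60;0 0 -30 0 60;0 0 -30 0 60;0 0 0 0 60"

```text
time_s: 23.93
tool_pos: [0.6044, -0.0642, 0.1346]
tool_rot: [180.0, 0.7, 179.2]
force: [1.9, -0.3, -0.0]
grip_width: 0.0667
grasp_force: 0.0
```

```bash
sed -i 's/"blue":.044/"blue":.064/;s/-.15)<.3/-.0)<.3/' meas.py; python3 meas.py|grep -v side; python3 -c "
import cv2,glob,os
f=max(glob.glob('pics/w2*.png'),key=os.path.getmtime);cv2.imwrite('pics/v9.png',cv2.imread(f))"
```

```text
23.9333 [ 0.60439045 -0.06416746  0.13463937] [179.97847799   0.67884369 179.15946947] 98.24449858730277
wrist blue [323. 191.] [ 0.542 -0.087] [ 0.66  -0.038] [array([ 0.601, -0.063]), array([0.048, 0.118]), np.float64(88.825)]
wrist blue [254.  72.] [ 0.475 -0.141] [ 0.509 -0.098] [array([ 0.492, -0.119]), array([0.034, 0.044]), np.float64(0.215)]
wrist green [323. 172.] [ 0.527 -0.134] [0.677 0.016] [array([ 0.603, -0.059]), array([0.15 , 0.149]), np.float64(0.109)]
wrist red [586. 240.] [0.635 0.199] [0.666 0.297] [array([0.65 , 0.248]), array([0.027, 0.097]), np.float64(7.348)]
wrist red [360.  53.] [ 0.451 -0.041] [ 0.51  -0.023] [array([ 0.48 , -0.032]), array([0.017, 0.059]), np.float64(89.269)]
top green [344. 173.] [ 0.532 -0.04 ] [0.605 0.012] [array([ 0.568, -0.014]), array([0.051, 0.073]), np.float64(88.572)]
```

View pics/v9.png

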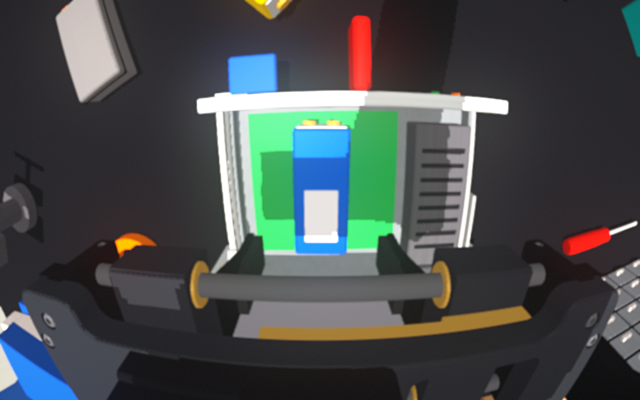

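The wrist view shows the module flat at (322,190), in the middle of the green mat, with the pad at (253,74) and the handle at (360,53). The pad centre is at about (0.488, -0.123). I'll shut the fingers and move above the pad.

Request:
arm_command --series "10 -5 0 0 255;25 -14 0 0 255;25 -14 0 0 255;25 -14 0 0 255;20 -10 0 0 255;4 -2 0 0 255;0 0 15 0 255;0 0 15 0 255;0 0 15 0 255;0 0 0 0 255;0 0 0 0 255;0 0 0 0 255" --squeeze 20

```text
time_s: 25.08
tool_pos: [0.4902, -0.1208, 0.0821]
tool_rot: [-180.0, -0.0, 179.2]
force: [0.5, -0.1, 0.8]
grip_width: 0.0016
grasp_force: 0.0
```

Request:
arm_command --series "0 -2 15 0 255;0 0 18 0 255;0 0 12 0 255;0 0 7 0 255;0 0 3 0 255;0 0 3 0 255;0 0 0 0 255;0 0 0 0 255"

```text
time_s: 25.75
tool_pos: [0.4908, -0.1229, 0.0245]
tool_rot: [180.0, 0.1, 179.2]
force: [-0.3, 0.0, 0.3]
grip_width: 0.0004
grasp_force: 0.0
```

Request:
arm_command --series "0 0 2 0 255;0 0 2 0 255;0 0 2 0 255;0 0 0 0 255"

```text
time_s: 26.08
tool_pos: [0.4911, -0.123, 0.0183]
tool_rot: [-180.0, 0.1, 179.2]
force: [0.6, -0.3, 4.4]
grip_width: 0.0005
grasp_force: 2.2
```

Request:
arm_command --series "0 0 2 0 255;0 0 2 0 255;0 0 1 0 255;0 0 0 0 255;0 0 0 0 255"

```text
time_s: 26.5
tool_pos: [0.4916, -0.1231, 0.0143]
tool_rot: [180.0, 0.2, 179.2]
force: [-0.5, 0.4, 9.5]
grip_width: 0.0004
grasp_force: 4.8
```

The pad is fully down. I'll push inward slowly.

Request:
arm_command --series "-3 0 0.5 0 255;-3 0 0 0 255;-3 0 0 0 255;-3 0 0 0 255;-3 0 0 0 255;-3 0 0 0 255;-4 0 0 0 255;-4 0 0 0 255;0 0 0 0 255"

```text
time_s: 27.25
tool_pos: [0.5189, -0.1229, 0.0143]
tool_rot: [180.0, 0.3, 179.2]
force: [1.7, 0.8, 11.1]
grip_width: 0.0004
grasp_force: 5.3
```

Request:
arm_command --series "-4 0 0 0 255;-4 0 0 0 255;-4 0 0 0 255;-4 0 0 0 255;-4 0 0 0 255;0 0 0 0 255"

```text
time_s: 27.75
tool_pos: [0.5389, -0.1229, 0.0143]
tool_rot: [180.0, 0.3, 179.2]
force: [0.6, 2.4, 10.7]
grip_width: 0.0006
grasp_force: 5.3
```

```bash
python3 meas.py
```

```text
27.75 [ 0.53889794 -0.1228779   0.01425955] [179.95510102   0.25143593 179.2203399 ] 106.79932484426415
wrist blue [320. 234.] [ 0.512 -0.141] [ 0.529 -0.102] [array([ 0.52 , -0.122]), array([0.039, 0.017]), np.float64(89.246)]
wrist green [447. 379.] [ 0.697 -0.013] [0.709 0.016] [array([0.703, 0.002]), array([0.029, 0.012]), np.float64(89.639)]
wrist green [465. 328.] [ 0.629 -0.012] [0.637 0.016] [array([0.633, 0.002]), array([0.029, 0.008]), np.float64(89.328)]
wrist red [631. 316.] [0.585 0.115] [0.615 0.166] [array([0.602, 0.14 ]), array([0.049, 0.027]), np.float64(40.739)]
wrist red [490. 299.] [ 0.542 -0.046] [ 0.555 -0.026] [array([ 0.548, -0.036]), array([0.012, 0.02 ]), np.float64(0.287)]
wrist red [489. 232.] [ 0.488 -0.058] [ 0.528 -0.025] [array([ 0.508, -0.042]), array([0.041, 0.034]), np.float64(0.025)]
top green [343. 150.] [ 0.583 -0.038] [0.697 0.012] [array([ 0.64 , -0.013]), array([0.114, 0.05 ]), np.float64(0.087)]
top green [376. 147.] [ 0.585 -0.136] [ 0.698 -0.088] [array([ 0.641, -0.114]), array([0.042, 0.115]), np.float64(84.925)]
top red [351. 186.] [ 0.492 -0.04 ] [ 0.552 -0.02 ] [array([ 0.522, -0.027]), array([0.059, 0.018]), np.float64(11.526)]
side blue [289. 186.] [ 0.585 -0.083] [ 0.689 -0.003] [array([ 0.637, -0.044]), array([0.079, 0.105]), np.float64(88.917)]
side green [295. 192.] [ 0.577 -0.134] [0.7   0.012] [array([ 0.638, -0.062]), array([0.146, 0.123]), np.float64(89.37)]
side red [324. 188.] [ 0.494 -0.036] [0.553 0.012] [array([ 0.524, -0.013]), array([0.057, 0.048]), np.float64(4.046)]
```

The tray is unlocked and about 47 mm in, with the module riding along. I'll let the pad up and push the panel higher.

Request:
arm_command --series "0 0 -8 0 255;0 0 -12 0 255;-2 0 0 0 255;-4 0 0 0 255;-6 0 0 0 255;-6 0 0 0 255;-6 0 0 0 255;-6 0 0 0 255;-6 0 0 0 255;-6 0 0 0 255;-6 0 0 0 255;-6 0 0 0 255;-6 0 0 0 255;-6 0 0 0 255;-6 0 0 0 255;-4 0 0 0 255;-3 0 0 0 255;-2 0 0 0 255;0 0 0 0 255"

```text
time_s: 29.48
tool_pos: [0.6181, -0.1249, 0.0327]
tool_rot: [-180.0, 0.1, 179.2]
force: [0.2, 0.3, -0.2]
grip_width: 0.0005
grasp_force: 0.0
```

Request:
arm_command --series "-3 0 0 0 255;-3 0 0 0 255;-3 0 0 0 255;-3 0 0 0 255;-3 0 0 0 255;-2 0 0 0 255;-2 0 0 0 255;0 0 0 0 255"

```text
time_s: 30.15
tool_pos: [0.6368, -0.125, 0.0324]
tool_rot: [-180.0, 0.1, 179.2]
force: [0.2, -0.1, -0.1]
grip_width: 0.0007
grasp_force: 0.0
```

Request:
arm_command --series "-2 0 0 0 255;-2 0 0 0 255;-2 0 0 0 255;-2 0 0 0 255"

```text
time_s: 30.48
tool_pos: [0.6442, -0.125, 0.0323]
tool_rot: [180.0, -0.0, 179.2]
force: [-1.9, 0.6, 0.9]
grip_width: 0.0003
grasp_force: 0.8
```

```bash
python3 meas.py | grep -E "side|top"
```

```text
top red [351. 152.] [ 0.587 -0.04 ] [ 0.648 -0.02 ] [array([ 0.618, -0.03 ]), array([0.061, 0.02 ]), np.float64(5.465)]
side red [292. 186.] [ 0.587 -0.036] [0.648 0.012] [array([ 0.617, -0.012]), array([0.058, 0.049]), np.float64(5.805)]
```

The tray is about 17 mm from home, so I'll continue slowly.

Request:
arm_command --series "-2 0 0 0 255;-2 0 0 0 255;-2 0 0 0 255;-2 0 0 0 255;-2 0 0 0 255;-2 0 0 0 255;0 0 0 0 255"

```text
time_s: 31.22
tool_pos: [0.6569, -0.1251, 0.0323]
tool_rot: [-180.0, 0.1, 179.2]
force: [0.4, -0.0, -0.7]
grip_width: 0.0001
grasp_force: 0.0
```

Request:
arm_command --series "-1.5 0 0 0 255;-1.5 0 0 0 255;-1.5 0 0 0 255;-1 0 0 0 255;0 0 0 0 255"

```text
time_s: 31.63
tool_pos: [0.6603, -0.1252, 0.0323]
tool_rot: [180.0, -0.2, 179.2]
force: [-5.1, 1.1, 3.8]
grip_width: 0.0002
grasp_force: 2.6
```

Request:
arm_command --series "-1 0 0 0 255;-1 0 0 0 255;-1 0 0 0 255;0 0 0 0 255"

```text
time_s: 31.97
tool_pos: [0.6602, -0.1251, 0.0322]
tool_rot: [179.9, -0.5, 179.2]
force: [-13.9, 2.8, 9.2]
grip_width: 0.0003
grasp_force: 6.5
```

That is the hard stop, so the tray is home. I'll back off, rise and check.

Request:
arm_command --series "3 0 0 0 255;4 0 0 0 255;6 0 0 0 255;6 0 -10 0 255;0 0 -30 0 255;0 0 -35 0 255;30 0 -30 0 255;38 0 0 0 255;38 0 0 0 255;38 0 0 0 255;0 0 0 0 255;0 0 0 0 255;0 0 0 0 255"

```text
time_s: 33.05
tool_pos: [0.5033, -0.123, 0.1381]
tool_rot: [180.0, 0.2, 179.2]
force: [-0.1, 0.1, -0.1]
grip_width: 0.0006
grasp_force: 0.0
```

```bash
python3 meas.py | grep -vE "wrist green"
python3 - <<'E'
import cv2,glob,os
f=[max(glob.glob(f'pics/{k}3*.png'),key=os.path.getmtime) for k in "tw"]
cv2.imwrite("pics/v10.png",cv2.resize(cv2.imread(f[1]),(800,500)))
E
```

```text
33.05 [ 0.50328956 -0.12297995  0.13810105] [179.97017318   0.20235881 179.18470416] 101.97971107957892
wrist blue [320. 319.] [ 0.624 -0.137] [ 0.653 -0.111] [array([ 0.639, -0.124]), array([0.027, 0.029]), np.float64(89.259)]
top blue [381. 144.] [ 0.627 -0.145] [ 0.667 -0.095] [array([ 0.647, -0.12 ]), array([0.05 , 0.039]), np.float64(88.722)]
top red [350. 147.] [ 0.604 -0.04 ] [ 0.663 -0.02 ] [array([ 0.633, -0.03 ]), array([0.02 , 0.058]), np.float64(88.433)]
side blue [288. 169.] [ 0.628 -0.136] [ 0.664 -0.085] [array([ 0.646, -0.11 ]), array([0.05 , 0.036]), np.float64(89.784)]
side red [287. 185.] [ 0.604 -0.037] [0.664 0.012] [array([ 0.634, -0.01 ]), array([0.056, 0.049]), np.float64(5.805)]
```

View pics/v10.png

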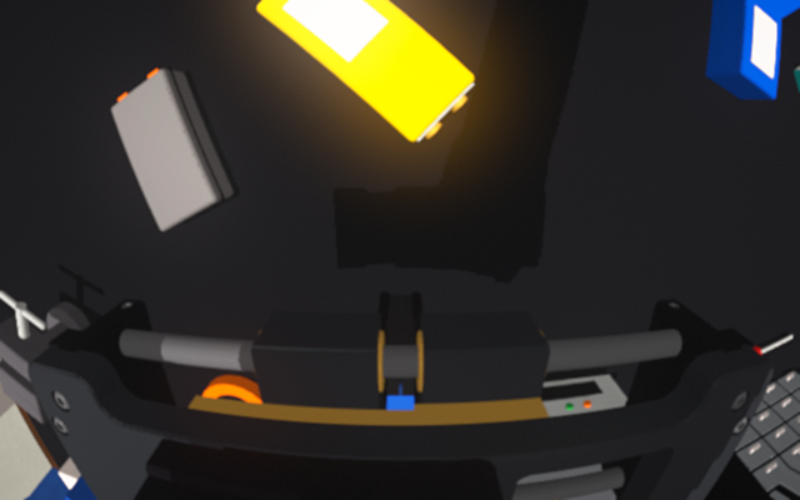

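The wrist view shows the fingers clear of everything, the pad up at (400,402) and the front panel back at the rack. The top and side views put the grip 158–159 mm in from the locked position, which matches the hard stop I felt. I'll hand in.

```bash
python3 -c "
from cell import env
print(env.sign_off())"
```

```text
the job is handed in; nothing more can be done
None
```

I handed the job in at about 33 s, with no verdict returned: the tray locked out, the module went flat on the mat, and the tray was pressed free and eased to its hard stop. The bystanders were not re-measured, and the module was last seen about 47 mm into the closing push.

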